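# Raise the sash of the gauge test hood to the set pointer

### The arm

A 6-joint arm with a two-finger parallel gripper is mounted at the origin on a cart in front of the work surface, level with it; the furniture and walls round the work are solid. World frame = base frame: x ahead of the robot, y to its left, z up, the work surface at z = 0. Lengths are in mm, angles in rad, forces in N, time in s.
With the tool pointing down it reaches from about 275 to 750 mm from the base axis. Payload 10.2 kg.
Tool frame: the origin (TCP) lies midway between the tips of the shut fingers; the grasp point (between the pads) lies 19 mm behind it; z points along the fingers, y is the line along which they close (so a half turn about z gives the same grasp; the last joint's range is limited). The gripper opens to 85 mm and grips with 20 to 120 N. Pads are 22 mm wide; open, the fingers measure 114 mm over their backs; the gripper's body (76 mm by 85 mm) begins 54 mm behind the grasp point. The pads swing forward as they close: fully open they stand 13 mm farther back than shut.
Start: joints at [-1.375, 0.313, 1.498, -0, 1.331, -0.223], TCP at [213.487, -479.64, 231.294] pointing down, gripper open.
Joint ranges: [-2.94, 2.94], [-0.97, 2.17], [0.19, 2.56], [-1.23, 4.37], [0.02, 3.11], [-2.88, 2.88]. Speed limits (rad/s): [2.39, 2.39, 3.01, 3.14, 3.14, 3.14].

### API

Orientations are given as a unit quaternion [w, x, y, z].
In Python, from rig import sense, capture, finish_job, find_in, place_of gives the robot as it stands. The module is installed in compiled form; this text tells all that it offers.
- The arm moves only by the shell command python3 -m jog 'ROWS' [FORCE]. ROWS is JSON, a list of rows, each an object of numbers: "tx", "ty", "tz": the shift along the tool's x, y, z in mm; "ax", "ay", "az": the turn, a rotation vector about the tool's x, y, z in rad; "jaw": the closure, from -1 (fully open) to 1 (shut), so that 0 is half open. In form: [{"tx": .., "ty": .., "tz": .., "ax": .., "ay": .., "az": .., "jaw": ..}, ...]. A call has 1 to 5 rows; each row shifts and turns the commanded pose from where the row before left it, along the tool's axes as they then stand; what a row does not reach is not made up. A row lasts 1/8 s, in which the tool goes at most 62.5 mm and 10.7 degrees, less where a joint would pass 70% of its speed; a pose out of reach is approached as far as the arm can. A call with a gripper value outside its range is refused whole. The fingers move at their own pace and stop on an object; FORCE is the grip in N (left out, the last holds). Time passes only in rows, so rows that do not move let the fingers close. It gives the time, the measured TCP pose, the force, the opening and the grip force at its end, in the units of the state.
- sense(): the state, without advancing time (a new reading comes with each control period).
- capture(name): name is "scene" or "top" or "wrist"; returns a dict with "color" (420x560x3 uint8, red, green, blue), "depth" (420x560 float32, mm along the optical axis (not along the pixel's ray), 0 where there is no reading), "fx", "fy", "cx", "cy" (pixels), "camera_from_world" (4x4, takes a point from world to camera coordinates); the wrist camera has in their place "mount" (4x4, takes a point from camera to tool coordinates, whose origin is the TCP and whose axes are the flange's). Camera axes: x right, y up, looking along -z (the intrinsics and any distortion apply to the point x, -y, -z); pixel columns grow to the right and rows downward; lengths in mm; the calibration is good to about 2 mm. The wrist camera is an equidistant fisheye: a pixel r from the principal point sees the ray r / f radians off the axis. A picture is of the moment at which its call begins: read the wrist's pose just before it.
- finish_job(): hands the job in; it is judged then, once.
Trained networks look in the newest picture that a camera, given by its name, has taken for a name from the list of things; names that differ only in an ending like _2 or _b are one class to them, and where a whole thing is asked for, a point or a joint stands for the part that bears it (a point fixed in the world has none). Each returns a list of dicts, best first, with "conf" (0 to 1); they miss things now and then, are a little off and sometimes report something else, mostly with a low value. They report only what shows in the picture. A call takes as long as a camera call.
- find_in(query, camera): "centre" ([column, row] in pixels, amid what is visible of it).
- place_of(query, camera): "centre" ([column, row] in pixels: a listed point, or the origin of a listed thing).
The state is a dict: "time_s": time; "joints": joint angles; "dq": joint speeds; "tau": joint torques, N m; "eef_pos": TCP position; "ee_rot": TCP orientation; "force": force on the tool from outside, world axes, zero at the start; "wrist_torque": the same for the moment, N m; "grip_width": opening from 0.0 (shut) to 1.0 (fully open); "grip_force": force on a finger pad.
Only numpy, scipy, OpenCV 4.12 (cv2) and the standard library are available. Lean on these libraries where they do the work, as an engineer would, in place of code of your own. Each camera call takes 0.05 s, during which the arm holds its last target. There are 200 camera calls.

### The job

Push the hood's sliding window up with your fingertips from beneath its projecting lip until the end of the lip is level with the tip of the small pointer clamped on the left upright, and leave it standing there. Only push: do not pinch the lip, do not shift the pointer, and leave the tin, the brass plug and the tape roll in front of the hood where they are.

Things in the scene. Friction and masses are not known exactly. Their poses are not given: they have to be found in the camera images.
- hood: Grey test hood with clear sides, 280 deep x 330 wide x 430 mm high. Origin on the bench under its middle; x from its front to its back, y to its left, z up; turned about z by up to 0.25 rad. Its front leans back 30 degrees and rises along hood direction (0.5, 0, 0.866) from the bench at x = -140 mm. Uprights 40 mm wide, centred 125 mm left and right, flank the window; a fixed apron is below it.
- sash (a joint): Slide of the clear window up along the leaning front plane: 0 = closed (as it starts), 0.22 = top stop. Nearly balanced by the counterweight, with about 3 N of friction: it takes 2 to 6 N to move either way and it stays where it is left.
- lip_end (a point): Point on the left end face of the lip, half-way up the 16 mm thickness (8 mm above its underside along the slide). This is what must come level with the pointer tip. Axes as lip_under.
- pointer_tip (a point): Tip of the dark steel pointer, a 22 mm clip with a screw clamped on the left upright, its wedge pointing right towards the lip's end track, 8 mm beside it. Set 80 to 190 mm, along the slide, above the lip's start. z up along the slide, x into the hood; its height along z less that of lip_end is the way the window has still to go.
- o_ring_tin: Round tin, 70 mm across, 26 mm high, loose on the bench in front of the hood towards its left. Origin under its centre.
- plug: Brass pipe plug, 26 mm across, 31 mm high, loose and upright in front of the hood towards its right. Origin under its centre.
- ptfe_roll: Blue and white roll of thread tape, 52 mm across, 13 mm high, lying flat in front of the hood near its middle. Origin under its centre.
- lip_under (a point): Underside of the lip, an aluminium bar (10 mm thick, plus a 6 mm black rubber strip on its top) along the window's bottom edge: 200 mm long (its y), projecting 34 mm towards the robot. The point is the centre of its underside, 25 mm out from the window and 29 mm out from the apron, 110 mm above the bench when closed. z up along the slide, -x out of the window (forward and up).

How it is judged:
By the outcome, as a careful person would: the job done as asked, in the order asked, and still so for the second after the job is handed in, with the robot touching nothing.
It also fails if it takes over 45 s, if anything falls off the work surface, if the arm or the gripper's body presses on something with over 40 N, if the wrist force passes 120 N, or if a joint passes its speed limit or range.

## Working session

There is one attempt and no reset: what is moved stays moved. The work goes in short steps, Python scripts to look and compute and a shell command to move; the robot and the scene stay as the last step left them, time stands still between calls to the robot, and variables do not carry over. Pictures are saved under pics/ and viewed, at most 12 in all, crops included, and the job is handed in when it is done.

```bash
mkdir -p pics; cat > h.py <<'E'
import numpy as np, cv2
from rig import *
from scipy.spatial.transform import Rotation as R
def px2w(im,c,depth=None):
    u,v=c; d=im["depth"]; 
    if depth is None:
        p=d[max(0,int(v)-1):int(v)+2,max(0,int(u)-1):int(u)+2]; p=p[p>0]; depth=np.median(p) if p.size else np.nan
    P=np.array([(u-im["cx"])/im["fx"]*depth,-(v-im["cy"])/im["fy"]*depth,-depth,1])
    return (np.linalg.inv(im["camera_from_world"])@P)[:3]
def ray(im,c):
    T=np.linalg.inv(im["camera_from_world"]); o=T[:3,3]; q=px2w(im,c,1000.)-o
    return o,q/np.linalg.norm(q)
E
python3 - <<'E'
from h import *
for n in("scene","top"):
    im=capture(n); cv2.imwrite(f"pics/{n}0.png",im["color"][:,:,::-1])
    np.set_printoptions(precision=1,suppress=True)
    print(n,np.linalg.inv(im["camera_from_world"])[:3,3],im["fx"],[k for k in im])
    for q in("hood","lip_end","pointer_tip","lip_under","o_ring_tin","plug","ptfe_roll"):
        for r in place_of(q,n)[:2]: print(q,r["conf"],r["centre"],px2w(im,r["centre"]))
E
```

```text
scene [  9.8 539.9 563.4] 434.861948133939 ['color', 'depth', 'fx', 'fy', 'cx', 'cy', 'camera_from_world']
hood 0.64 [261.0, 220.2] [584.  185.9  84.6]
lip_end 0.77 [261.4, 211.8] [557.7 200.6 124.4]
pointer_tip 0.65 [224.1, 132.1] [660.8 209.6 243. ]
lip_under 0.73 [296.5, 192.3] [569.6 113.6 128.4]
lip_under 0.19 [362.2, 233.6] [506.1 -12.4  14.5]
o_ring_tin 0.73 [260.6, 209.2] [559.2 201.2 129.4]
o_ring_tin 0.7 [305.0, 296.1] [422.6 202.6  26.6]
plug 0.6 [363.6, 237.4] [500.1 -11.5   8.7]
ptfe_roll 0.67 [333.1, 264.5] [467.7 100.1  13.7]
ptfe_roll 0.47 [300.7, 192.9] [568.6 104.2 124.2]
top [ 503.   132.5 1028.1] 507.4025548768885 ['color', 'depth', 'fx', 'fy', 'cx', 'cy', 'camera_from_world']
hood 0.16 [227.0, 167.2] [635.  230.2 225.3]
lip_end 0.59 [249.2, 218.6] [559.1 200.  129.8]
pointer_tip 0.62 [227.8, 167.6] [634.4 228.9 225.3]
lip_under 0.86 [301.6, 208.8] [578.  107.3 130.5]
o_ring_tin 0.81 [259.1, 280.7] [443.7 185.8  25.7]
plug 0.61 [362.8, 251.4] [504.8 -17.9  18. ]
ptfe_roll 0.84 [309.4, 265.3] [475.   86.3   0.4]
```

```bash
python3 - <<'E'
import cv2,numpy as np
a=cv2.imread("pics/scene0.png")[60:320,170:430];b=cv2.imread("pics/top0.png")[100:310,180:440]
cv2.imwrite("pics/s.png",cv2.resize(a,(600,600),interpolation=cv2.INTER_CUBIC)); cv2.imwrite("pics/t.png",cv2.resize(b,(741,598),interpolation=cv2.INTER_CUBIC))
E
```

```text
(no output)
```

View pics/s.png

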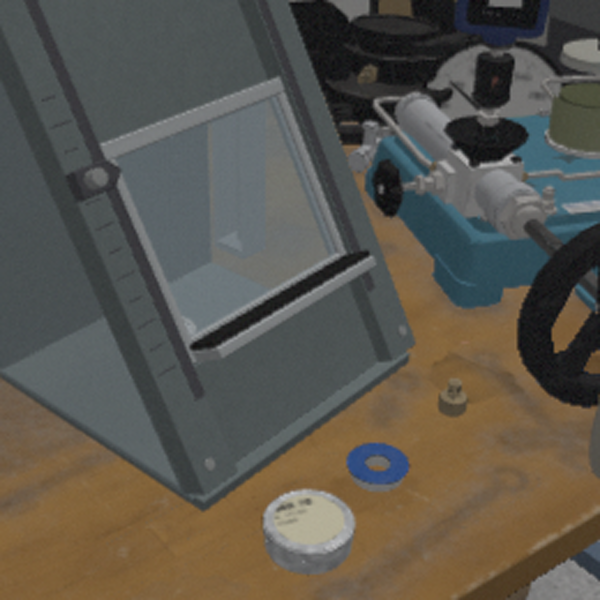

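View pics/t.png

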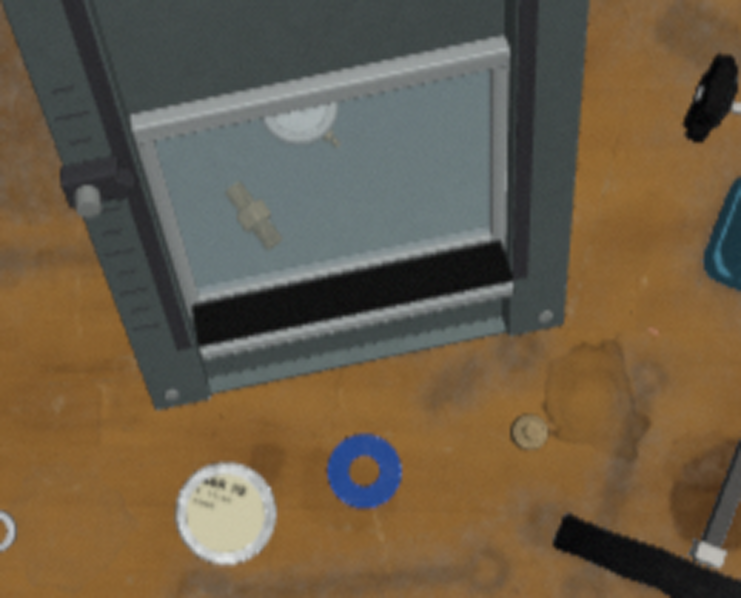

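The pictures show the lip's left end at about (254,209) in the scene view and the pointer tip at about (222,137). The tin, tape roll and plug lie clear in front. The network reports agree with this. Next I fit the hood pose.

```bash
cat >> h.py <<'E'
def tri(rs):
    A=np.zeros((3,3));b=np.zeros(3)
    for o,d in rs:
        M=np.eye(3)-np.outer(d,d);A+=M;b+=M@o
    p=np.linalg.solve(A,b); return p,[np.linalg.norm(np.cross(p-o,d)) for o,d in rs]
def frame(yaw):
    c,s=np.cos(yaw),np.sin(yaw); Rz=np.array([[c,-s,0],[s,c,0],[0,0,1]])
    return Rz,Rz@[.5,0,.8660254],Rz@[.8660254,0,-.5],Rz@[0,1,0]  # Rz,u,inward,hy
E
python3 - <<'E'
from h import *
np.set_printoptions(precision=2,suppress=True)
ims={n:capture(n) for n in("scene","top")}
for q in("lip_end","pointer_tip","lip_under"):
    rs=[ray(ims[n],place_of(q,n)[0]["centre"]) for n in ims]; print(q,*tri(rs))
# plane of front, from top cam: all pts above z 60 within the hood area, RANSAC w/ fixed lean
for n,im in ims.items():
    v,u=np.mgrid[0:420:1,0:560:1]; d=im["depth"]; m=d>0
    C=np.stack([(u-im["cx"])/im["fx"]*d,-(v-im["cy"])/im["fy"]*d,-d,np.ones_like(d)],-1)[m]
    W=(C@np.linalg.inv(im["camera_from_world"]).T)[:,:3]
    W=W[(W[:,2]>25)&(W[:,2]<330)&(W[:,0]>480)&(W[:,0]<800)&(W[:,1]>-60)&(W[:,1]<290)]
    best=(0,)
    for yaw in np.linspace(-.3,.3,121):
        Rz,U,I,Y=frame(yaw); h,e=np.histogram(W@I,bins=np.arange(300,800,1.5)); h=h[:-1]+h[1:]
        k=h.argmax()
        if h[k]>best[0]: best=(h[k],yaw,e[k+1])
    print(n,len(W),best)
    Rz,U,I,Y=frame(best[1]); s=W@I-best[2]
    L=W[(s<-12)&(s>-45)&(W[:,2]>70)&(W[:,2]<170)]
    print("lip pts",len(L),"y",np.percentile(L@Y,[1,5,50,95,99]),"u",np.percentile(L@U,[1,5,50,95,99]),"i",np.percentile(L@I-best[2],[1,50,99]))
print(sense()["ee_rot"])
E
```

```text
lip_end [559.94 200.3  124.21] [np.float64(3.077289726420921), np.float64(3.0772897264209784)]
pointer_tip [625.34 224.25 263.39] [np.float64(0.21755860221728907), np.float64(0.21755860221720458)]
lip_under [580.04 106.15 117.32] [np.float64(3.59209399906863), np.float64(3.5920939990687337)]
scene 27713 (np.int64(4867), np.float64(0.2700000000000001), np.float64(472.5))
lip pts 975 y [-195.84 -187.02  -52.16   43.8    45.62] u [366.13 393.17 403.69 417.69 455.32] i [-40.02 -31.23 -12.07]
top 24941 (np.int64(5854), np.float64(0.22000000000000003), np.float64(489.0))
lip pts 5384 y [-167.39 -157.02  -23.56  106.1   116.14] u [356.62 374.44 414.61 464.07 469.29] i [-44.23 -19.38 -12.08]
[-0.    0.98  0.21  0.  ]
```

```bash
cat > plan.py <<'E'
from h import *
np.set_printoptions(precision=3,suppress=True)
YAW=.217
Rz,U,I,Y=frame(YAW)
Rt=np.stack([U,-Y,I],1)
def delta(a,b,c):
    s=sense(); q=s["ee_rot"]; Rc=R.from_quat([q[1],q[2],q[3],q[0]]); p=np.array(s["eef_pos"])
    t=a*U+b*I+c*Y
    print("target",t,"now",p,"abc",p@U,p@I,p@Y,"F",np.array(s["force"]),"t",s["time_s"])
    print("shift tool",Rc.inv().apply(t-p),"rot",(Rc.inv()*R.from_matrix(Rt)).as_rotvec())
E
python3 - <<'E'
from plan import *
im=capture("top")
v,u=np.mgrid[0:420,0:560]; d=im["depth"]; m=d>0
C=np.stack([(u-im["cx"])/im["fx"]*d,-(v-im["cy"])/im["fy"]*d,-d,np.ones_like(d)],-1)[m]
W=(C@np.linalg.inv(im["camera_from_world"]).T)[:,:3]
for x in range(150,650,50): print(x,[int(np.percentile(w,99)) if len(w:=W[(abs(W[:,0]-x)<25)&(abs(W[:,1]-y)<25),2])>20 else -1 for y in range(-450,300,50)])
# plane offset refine
for yaw in(.2,.21,.22,.23):
    I2=frame(yaw)[2]; s=W[(W[:,0]>480)&(W[:,1]>-60)&(W[:,1]<290)&(W[:,2]>25)&(W[:,2]<350)]@I2
    h,e=np.histogram(s,bins=np.arange(430,540,2)); k=np.argsort(h)[-6:]; print(yaw,[(e[i],h[i]) for i in sorted(k)])
lu=np.array([580,106,112]); print("lip c",lu@Y)
delta(365,361,lu@Y)
E
```

```text
150 [-849, -850, -846, -849, -847, -759, -751, -749, -752, -751, -750, -751, -751, -837, -844]
200 [-1, -849, -847, -848, -849, -850, -849, -849, -849, -849, -848, -848, -845, -848, -849]
250 [-1, -1, -1, -1, -1, -1, -1, -1, -1, 265, 309, 268, -1, -1, -1]
300 [-1, -1, -1, -1, -1, -1, 122, 117, -1, 348, 323, 266, -1, -1, -1]
350 [-1, 4, 5, 5, 4, 5, 121, 4, 4, 4, 4, 4, 4, 4, 4]
400 [-1, 6, 138, 6, 6, 174, 209, 211, 202, 4, 4, 3, 25, 27, 4]
450 [-1, 4, 4, 7, 8, 7, 128, 208, 201, 129, 15, 16, 29, 29, 4]
500 [-1, 31, 5, 5, 4, 4, 129, 5, 30, 32, 14, 16, 4, 31, 35]
550 [-1, 60, 97, 95, 52, 142, 137, 4, 5, 25, 24, 130, 133, 133, 125]
600 [-1, -1, 117, 115, 119, 148, 147, 4, 105, 132, 133, 145, 165, 196, 263]
0.2 [(np.int64(470), np.int64(2740)), (np.int64(472), np.int64(2151)), (np.int64(474), np.int64(2635)), (np.int64(476), np.int64(3321)), (np.int64(488), np.int64(3780)), (np.int64(490), np.int64(2644))]
0.21 [(np.int64(466), np.int64(2188)), (np.int64(468), np.int64(2340)), (np.int64(470), np.int64(2741)), (np.int64(474), np.int64(2578)), (np.int64(476), np.int64(3860)), (np.int64(488), np.int64(5029))]
0.22 [(np.int64(466), np.int64(1873)), (np.int64(468), np.int64(4300)), (np.int64(470), np.int64(1509)), (np.int64(474), np.int64(2780)), (np.int64(476), np.int64(3890)), (np.int64(488), np.int64(5920))]
0.23 [(np.int64(466), np.int64(2590)), (np.int64(468), np.int64(3597)), (np.int64(474), np.int64(3242)), (np.int64(476), np.int64(3338)), (np.int64(486), np.int64(2048)), (np.int64(488), np.int64(5626))]
lip c -21.360491750916875
target [488.122  85.744 135.599] now [ 213.493 -479.649  231.315] abc 252.93304660806268 -24.537089617046945 -514.365533227552 F [ 1.052  0.795 -1.676] t 1.25
shift tool [ 480.829 -404.847   95.674] rot [-0.106  1.044  0.183]
```

```bash
sed -i 's/^YAW=.*/YAW=.22/' plan.py; python3 -c "
import cv2,numpy as np
a=cv2.imread('pics/scene0.png');b=cv2.imread('pics/top0.png')
cv2.imwrite('pics/both.png',cv2.resize(np.hstack([a,b]),(800,300),interpolation=cv2.INTER_AREA))"
```

```text
(no output)
```

View pics/both.png

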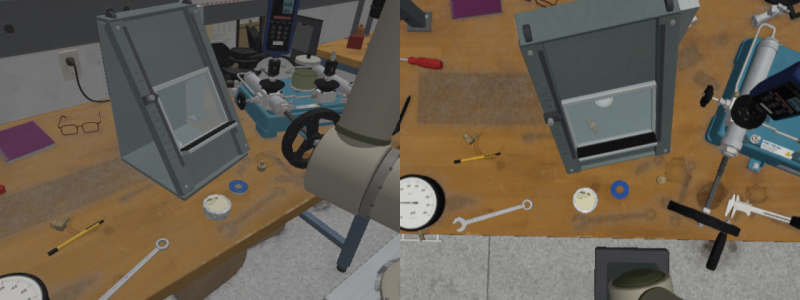

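The teal vise's handwheel (up to z≈211) stands between the start and the hood. I'll go up and over it with the jaw shut.

```bash
python3 -m jog '[{"tz":-50,"jaw":1},{"tz":-50,"jaw":1},{"tx":42,"ty":-42,"jaw":1},{"tx":42,"ty":-42,"jaw":1},{"tx":42,"ty":-42,"jaw":1}]'
python3 -m jog '[{"tx":42,"ty":-42,"jaw":1},{"tx":42,"ty":-42,"jaw":1},{"tx":42,"ty":-42,"jaw":1},{"tx":42,"ty":-42,"jaw":1},{"tx":42,"ty":-42,"jaw":1}]'
python3 -m jog '[{"tx":42,"ty":-42,"jaw":1},{"tx":42,"ty":-42,"jaw":1}]'
python3 -c "
from plan import *
delta(365,352,-22)"
```

```text
target [480.396  84.882 140.099] now [ 213.493 -479.649  231.315] abc 252.16126272796328 -25.873858504000253 -514.6788684543429 F [ 1.052  0.795 -1.676] t 1.25
shift tool [ 473.42  -407.203   91.175] rot [-0.104  1.044  0.18 ]schema error: expected keys tx, ty, tz, ax, ay, az, jaw
schema error: expected keys tx, ty, tz, ax, ay, az, jaw
schema error: expected keys tx, ty, tz, ax, ay, az, jaw
```

```bash
python3 -m jog '[{"tx":0,"ty":0,"tz":-50,"ax":0,"ay":0,"az":0,"jaw":1},{"tx":0,"ty":0,"tz":-50,"ax":0,"ay":0,"az":0,"jaw":1},{"tx":42,"ty":-42,"tz":0,"ax":0,"ay":0,"az":0,"jaw":1},{"tx":42,"ty":-42,"tz":0,"ax":0,"ay":0,"az":0,"jaw":1},{"tx":42,"ty":-42,"tz":0,"ax":0,"ay":0,"az":0,"jaw":1}]'
python3 -c "
from plan import *
delta(365,352,-22)"
```

```text
time_s: 1.88
eef_pos: [277.7, -311.5, 331.3]
ee_rot: [0.0, 0.978, 0.208, 0.0]
force: [0.3, -0.4, -0.2]
grip_width: 0.004
grip_force: 0.0
target [480.396  84.882 140.099] now [ 277.672 -311.539  331.337] abc 388.442058419806 10.12823505590299 -364.62633092989074 F [ 0.342 -0.365 -0.17 ] t 1.875
shift tool [ 346.211 -279.994  191.207] rot [-0.103  1.043  0.18 ]
```

```bash
python3 -m jog '[{"tx":42,"ty":-42,"tz":0,"ax":0,"ay":0,"az":0,"jaw":1},{"tx":42,"ty":-42,"tz":0,"ax":0,"ay":0,"az":0,"jaw":1},{"tx":42,"ty":-42,"tz":0,"ax":0,"ay":0,"az":0,"jaw":1},{"tx":42,"ty":-42,"tz":0,"ax":0,"ay":0,"az":0,"jaw":1},{"tx":42,"ty":-42,"tz":0,"ax":0,"ay":0,"az":0,"jaw":1}]'
python3 -m jog '[{"tx":40,"ty":-42,"tz":0,"ax":0,"ay":0,"az":0,"jaw":1},{"tx":10,"ty":-28,"tz":0,"ax":0,"ay":0,"az":0,"jaw":1},{"tx":0,"ty":0,"tz":0,"ax":-0.017,"ay":0.174,"az":0.03,"jaw":1},{"tx":0,"ty":0,"tz":0,"ax":-0.017,"ay":0.174,"az":0.03,"jaw":1},{"tx":0,"ty":0,"tz":0,"ax":-0.017,"ay":0.174,"az":0.03,"jaw":1}]'
python3 -m jog '[{"tx":0,"ty":0,"tz":0,"ax":-0.017,"ay":0.174,"az":0.03,"jaw":1},{"tx":0,"ty":0,"tz":0,"ax":-0.017,"ay":0.174,"az":0.03,"jaw":1},{"tx":0,"ty":0,"tz":0,"ax":-0.017,"ay":0.174,"az":0.03,"jaw":1}]'
python3 -c "
from plan import *
delta(362,352,-22)"
```

```text
time_s: 2.5
eef_pos: [384.1, -34.1, 331.6]
ee_rot: [0.0, 0.978, 0.208, 0.0]
force: [1.4, -0.6, 0.3]
grip_width: -0.002
grip_force: 0.0
time_s: 3.12
eef_pos: [401.1, 48.4, 331.8]
ee_rot: [-0.029, 0.952, 0.157, 0.261]
force: [0.6, 0.5, -0.1]
grip_width: 0.005
grip_force: 0.0
time_s: 3.5
eef_pos: [400.9, 48.1, 331.8]
ee_rot: [-0.055, 0.859, 0.095, 0.5]
force: [1.7, 0.8, 0.2]
grip_width: -0.002
grip_force: 0.0
target [478.932  84.555 137.501] now [400.881  48.108 331.805] abc 488.2102657912152 181.99512204226153 -40.53593977688105 F [1.672 0.825 0.165] t 3.5
shift tool [-127.358  -18.617  169.138] rot [ 0.001 -0.007 -0.   ]
```

```bash
python3 -m jog '[{"tx":-42,"ty":-6,"tz":56,"ax":0,"ay":-0.007,"az":0,"jaw":1},{"tx":-42,"ty":-6,"tz":56,"ax":0,"ay":0,"az":0,"jaw":1},{"tx":-42,"ty":-6,"tz":56,"ax":0,"ay":0,"az":0,"jaw":1},{"tx":0,"ty":0,"tz":0,"ax":0,"ay":0,"az":0,"jaw":1}]'
python3 - <<'E'
from plan import *
delta(362,462,-22)
for n in("scene","top"):
    im=capture(n); cv2.imwrite(f"pics/{n}1.png",im["color"][:,:,::-1])
    for q in("lip_end","pointer_tip","lip_under"):
        print(n,q,[(r["conf"],r["centre"]) for r in place_of(q,n)[:2]])
a=cv2.imread("pics/scene1.png")[60:320,170:430];b=cv2.imread("pics/top1.png")[100:360,180:440]
cv2.imwrite("pics/c1.png",cv2.resize(np.hstack([a,b]),(800,400)))
E
```

```text
time_s: 4.0
eef_pos: [455.4, 76.3, 213.4]
ee_rot: [-0.069, 0.855, 0.1, 0.503]
force: [0.2, -0.0, 0.6]
grip_width: 0.0
grip_force: 0.0
target [571.899 105.344  82.501] now [455.358  76.27  213.367] abc 415.29536052529613 292.5777485921419 -24.940664224310478 F [ 0.231 -0.024  0.584] t 4.0
shift tool [-56.431   2.246 168.414] rot [-0.029 -0.019 -0.004]
scene lip_end [(0.56, [260.7, 211.1])]
scene pointer_tip [(0.71, [223.2, 131.8]), (0.2, [304.6, 295.3])]
scene lip_under [(0.98, [296.2, 190.4]), (0.28, [303.6, 295.1])]
top lip_end [(0.87, [246.7, 218.5])]
top pointer_tip [(0.71, [225.7, 166.2]), (0.31, [262.0, 282.3])]
top lip_under []
```

View pics/c1.png

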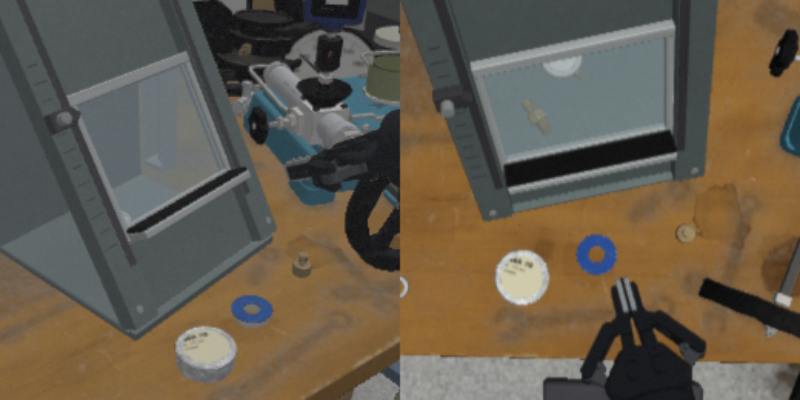

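The fingers are shut and aimed at the hood (tips at about (625,285) in the right half), clear of the loose items. Lowering, then sliding in beneath the lip.

```bash
python3 -m jog '[{"tx":-19,"ty":1,"tz":20,"ax":-0.029,"ay":-0.019,"az":-0.004,"jaw":1},{"tx":-19,"ty":1,"tz":20,"ax":0,"ay":0,"az":0,"jaw":1},{"tx":-19,"ty":0,"tz":20,"ax":0,"ay":0,"az":0,"jaw":1},{"tx":0,"ty":0,"tz":0,"ax":0,"ay":0,"az":0,"jaw":1}]'
python3 -c "
from plan import *
delta(362,462,-22);print(sense()['joints'])"
```

```text
time_s: 4.9
eef_pos: [479.6, 79.5, 135.1]
ee_rot: [-0.054, 0.86, 0.095, 0.498]
force: [-0.0, 0.4, 0.7]
grip_width: 0.002
grip_force: 0.0
target [571.899 105.344  82.501] now [479.579  79.465 135.09 ] abc 359.6724833359075 352.79058423378524 -27.108692356019226 F [-0.005  0.382  0.69 ] t 4.9
shift tool [  2.179  -5.249 109.206] rot [ 0.001 -0.001  0.001]
[-0.335  0.198  2.455  2.312  0.665 -1.161]
```

```bash
python3 -m jog '[{"tx":1,"ty":-2,"tz":25,"ax":0,"ay":0,"az":0,"jaw":1},{"tx":1,"ty":-2,"tz":25,"ax":0,"ay":0,"az":0,"jaw":1},{"tx":0,"ty":-1,"tz":25,"ax":0,"ay":0,"az":0,"jaw":1},{"tx":0,"ty":0,"tz":12,"ax":0,"ay":0,"az":0,"jaw":1},{"tx":0,"ty":0,"tz":0,"ax":0,"ay":0,"az":0,"jaw":1}]'
python3 - <<'E'
from plan import *
delta(362,462,-22)
ims={n:capture(n) for n in("scene","top")}
for n,im in ims.items(): cv2.imwrite(f"pics/{n}2.png",im["color"][:,:,::-1])
a=cv2.imread("pics/scene2.png")[110:280,200:420];b=cv2.imread("pics/top2.png")[140:310,220:440]
cv2.imwrite("pics/c2.png",cv2.resize(np.hstack([a,b]),(800,310)))
E
```

```text
time_s: 5.52
eef_pos: [553.7, 100.7, 95.8]
ee_rot: [-0.053, 0.859, 0.096, 0.499]
force: [0.1, -0.8, 0.2]
grip_width: -0.001
grip_force: 0.0
target [571.899 105.344  82.501] now [553.659 100.675  95.751] abc 364.0649499532285 439.07751675199637 -22.576367510954256 F [ 0.103 -0.793  0.243] t 5.525
shift tool [-2.187 -0.633 22.91 ] rot [ 0.002 -0.005  0.003]
```

View pics/c2.png

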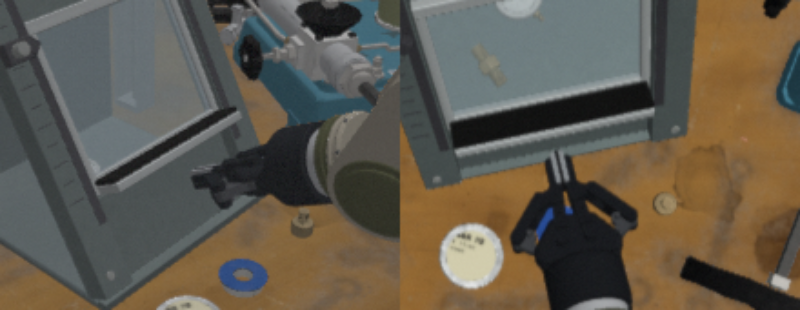

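The tips are just short of and below the lip's front edge, near its middle, and everything is clear. Going in beneath it, then up to contact.

```bash
python3 -m jog '[{"tx":-1,"ty":0,"tz":12,"ax":0,"ay":0,"az":0,"jaw":1},{"tx":-1,"ty":0,"tz":10,"ax":0,"ay":0,"az":0,"jaw":1},{"tx":0,"ty":0,"tz":0,"ax":0,"ay":0,"az":0,"jaw":1}]'
python3 -m jog '[{"tx":4,"ty":0,"tz":0,"ax":0,"ay":0,"az":0,"jaw":1},{"tx":4,"ty":0,"tz":0,"ax":0,"ay":0,"az":0,"jaw":1},{"tx":4,"ty":0,"tz":0,"ax":0,"ay":0,"az":0,"jaw":1}]'
python3 -m jog '[{"tx":4,"ty":0,"tz":0,"ax":0,"ay":0,"az":0,"jaw":1},{"tx":4,"ty":0,"tz":0,"ax":0,"ay":0,"az":0,"jaw":1},{"tx":4,"ty":0,"tz":0,"ax":0,"ay":0,"az":0,"jaw":1}]'
python3 -m jog '[{"tx":4,"ty":0,"tz":0,"ax":0,"ay":0,"az":0,"jaw":1},{"tx":4,"ty":0,"tz":0,"ax":0,"ay":0,"az":0,"jaw":1},{"tx":4,"ty":0,"tz":0,"ax":0,"ay":0,"az":0,"jaw":1}]'
python3 -c "
from plan import *
delta(400,462,-22)"
```

```text
time_s: 6.0
eef_pos: [571.5, 104.7, 81.7]
ee_rot: [-0.053, 0.86, 0.095, 0.499]
force: [-0.4, -0.1, -0.2]
grip_width: 0.002
grip_force: 0.0
time_s: 6.38
eef_pos: [577.2, 105.9, 93.2]
ee_rot: [-0.053, 0.86, 0.095, 0.499]
force: [0.1, 0.9, 0.0]
grip_width: -0.002
grip_force: 0.0
time_s: 6.75
eef_pos: [582.4, 107.1, 102.5]
ee_rot: [-0.053, 0.86, 0.095, 0.498]
force: [-0.2, -0.4, -4.5]
grip_width: 0.0
grip_force: 2.0
time_s: 7.12
eef_pos: [588.6, 108.5, 113.5]
ee_rot: [-0.053, 0.86, 0.095, 0.499]
force: [-0.7, -0.6, -3.2]
grip_width: 0.001
grip_force: 1.9
target [590.441 109.491 115.41 ] now [588.62  108.505 113.522] abc 397.36836571305287 461.2191757082179 -22.56474667044145 F [-0.689 -0.577 -3.151] t 7.125
shift tool [ 2.63  -0.56   0.789] rot [ 0.003 -0.004  0.002]
```

Contact is made (about 4 N) and the window is moving. I'll push most of the way, then measure.

```bash
python3 -m jog '[{"tx":8,"ty":0,"tz":0,"ax":0,"ay":0,"az":0,"jaw":1},{"tx":10,"ty":0,"tz":0,"ax":0,"ay":0,"az":0,"jaw":1},{"tx":10,"ty":0,"tz":0,"ax":0,"ay":0,"az":0,"jaw":1},{"tx":10,"ty":0,"tz":0,"ax":0,"ay":0,"az":0,"jaw":1},{"tx":10,"ty":0,"tz":0,"ax":0,"ay":0,"az":0,"jaw":1}]'
python3 -m jog '[{"tx":10,"ty":0,"tz":0,"ax":0,"ay":0,"az":0,"jaw":1},{"tx":10,"ty":0,"tz":0,"ax":0,"ay":0,"az":0,"jaw":1},{"tx":8,"ty":0,"tz":0,"ax":0,"ay":0,"az":0,"jaw":1},{"tx":5,"ty":0,"tz":0,"ax":0,"ay":0,"az":0,"jaw":1},{"tx":3,"ty":0,"tz":0,"ax":0,"ay":0,"az":0,"jaw":1}]'
cat > meas.py <<'E'
from plan import *
import sys
k=sys.argv[1]
ims={}
P={}
for n in("scene","top"):
    im=ims[n]=capture(n); cv2.imwrite(f"pics/{n}{k}.png",im["color"][:,:,::-1])
    for q in("lip_end","pointer_tip"):
        r=place_of(q,n); 
        if r: P[q,n]=r[0]["centre"]; print(q,n,r[0]["conf"],r[0]["centre"])
T={}
for q in("lip_end","pointer_tip"):
    rs=[ray(ims[n],P[q,n]) for n in ims if (q,n) in P]
    if len(rs)==2: T[q],e=tri(rs); print(q,T[q],"uiy",T[q]@U,T[q]@I,T[q]@Y,"res",e[0])
if len(T)==2: print("remaining",(T["pointer_tip"]-T["lip_end"])@U)
# single-view: intersect ray with hood y planes
for n in ims:
    d={}
    for q in("lip_end","pointer_tip"):
        if (q,n) in P: o,v=ray(ims[n],P[q,n]); i0=450; p=o+v*((i0-o@I)/(v@I)); d[q]=p
    if len(d)==2: print(n,"on plane i=450",[(x@U,x@Y) for x in d.values()])
delta(400,461,-22)
E
python3 meas.py 3
```

```text
time_s: 7.75
eef_pos: [612.2, 113.9, 156.0]
ee_rot: [-0.053, 0.86, 0.095, 0.499]
force: [0.5, -1.1, -5.8]
grip_width: -0.003
grip_force: 2.0
time_s: 8.38
eef_pos: [629.4, 117.9, 186.8]
ee_rot: [-0.053, 0.86, 0.095, 0.499]
force: [-1.1, -1.1, -2.9]
grip_width: -0.004
grip_force: 1.9
lip_end scene 0.97 [240.9, 158.2]
pointer_tip scene 0.61 [224.1, 132.2]
lip_end top 0.57 [238.4, 184.7]
pointer_tip top 0.91 [227.1, 168.8]
lip_end [607.38  210.616 213.945] uiy 504.63318115688384 446.16107024724244 72.99158965166919 res 2.0657730939792627
pointer_tip [627.207 226.207 259.175] uiy 555.1792708560721 443.248897167666 83.87943144581091 res 0.44514924967403446
remaining 50.546089699188336
scene on plane i=450 [(np.float64(503.2398798244512), np.float64(67.93247566718026)), (np.float64(555.4433760807292), np.float64(79.51569454495036))]
top on plane i=450 [(np.float64(502.21028359451134), np.float64(74.69830320584765)), (np.float64(546.7660393589689), np.float64(84.44672061475126))]
target [589.596 109.302 115.91 ] now [629.496 117.961 186.956] abc 481.9416661682488 460.8353716369517 -22.25634024390529 F [-0.507 -0.29  -0.623] t 8.675
shift tool [-81.94   -0.481  -0.308] rot [ 0.002 -0.006  0.003]
```

```bash
python3 -m jog '[{"tx":8,"ty":0,"tz":0,"ax":0,"ay":0,"az":0,"jaw":1},{"tx":10,"ty":0,"tz":0,"ax":0,"ay":0,"az":0,"jaw":1},{"tx":8,"ty":0,"tz":0,"ax":0,"ay":0,"az":0,"jaw":1},{"tx":5,"ty":0,"tz":0,"ax":0,"ay":0,"az":0,"jaw":1},{"tx":3,"ty":0,"tz":0,"ax":0,"ay":0,"az":0,"jaw":1}]'
python3 meas.py 4; python3 -c "
import cv2,numpy as np
a=cv2.imread('pics/scene4.png')[100:180,195:295];b=cv2.imread('pics/top4.png')[130:210,190:290]
cv2.imwrite('pics/c4.png',cv2.resize(np.hstack([a,b]),(800,320),interpolation=cv2.INTER_CUBIC))"
```

```text
time_s: 9.3
eef_pos: [645.4, 121.6, 215.4]
ee_rot: [-0.053, 0.86, 0.095, 0.499]
force: [-0.8, -0.6, -3.9]
grip_width: 0.002
grip_force: 1.9
lip_end scene 0.59 [232.2, 142.1]
pointer_tip scene 0.71 [223.0, 127.6]
lip_end top 0.64 [237.2, 171.3]
pointer_tip top 0.84 [225.8, 166.9]
lip_end [626.835 212.586 237.318] uiy 534.5827492280409 451.2891289034879 70.6686742467568 res 0.18696868368564684
pointer_tip [628.659 227.079 267.27 ] uiy 562.993590549024 440.5936136306667 84.41348853721377 res 0.21982784147466738
remaining 28.410841320983188
scene on plane i=450 [(np.float64(534.712723587217), np.float64(71.80952067621186)), (np.float64(563.2792645491048), np.float64(77.88285165063255))]
top on plane i=450 [(np.float64(535.9149824472725), np.float64(70.4205022765287)), (np.float64(551.8021122454127), np.float64(85.47927646483869))]
target [589.596 109.302 115.91 ] now [645.664 121.635 215.887] abc 515.2863572782987 460.7287902526936 -22.19924129551515 F [ 0.458 -0.45  -2.441] t 9.6
shift tool [-115.286   -0.495   -0.243] rot [ 0.003 -0.004  0.003]
```

View pics/c4.png

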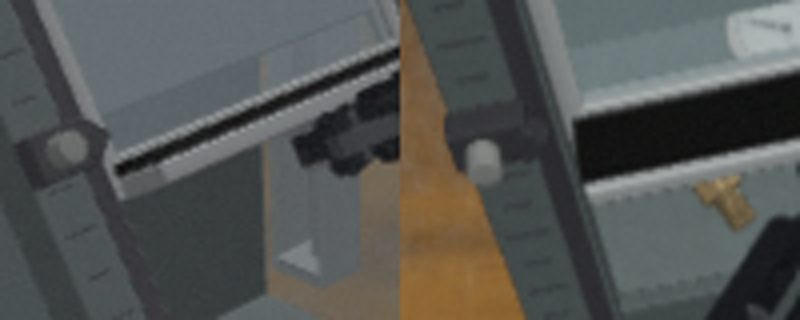

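Scene half: pointer tip at about (105,140) in the crop, lip end face at about (115–120,165–195), so the lip is still below the tip. I'll check whether the wrist camera gives a sharper view.

```bash
cat >> h.py <<'E'
def wrist():
    s=sense(); q=s["ee_rot"]; Rc=R.from_quat([q[1],q[2],q[3],q[0]]).as_matrix(); p=np.array(s["eef_pos"])
    im=capture("wrist"); im["T"]=np.block([[Rc,p[:,None]],[np.zeros((1,3)),1]])@im["mount"]; return im
def wray(im,c):
    x,y=(c[0]-im["cx"])/im["fx"],(c[1]-im["cy"])/im["fy"]; th=np.hypot(x,y); k=np.sin(th)/th
    return im["T"][:3,3],im["T"][:3,:3]@np.array([x*k,-y*k,-np.cos(th)])
def wproj(im,p):
    q=np.linalg.inv(im["T"])@np.append(p,1); r=np.hypot(q[0],q[1]); th=np.arctan2(r,-q[2]); return im["cx"]+im["fx"]*th*q[0]/r, im["cy"]-im["fy"]*th*q[1]/r
E
python3 - <<'E'
from plan import *
im=wrist(); print(im["fx"],im["cx"],im["cy"],im["mount"],im["T"])
cv2.imwrite("pics/w1.png",im["color"][:,:,::-1])
for q in("lip_end","pointer_tip"): print(q,place_of(q,"wrist")[:2])
print(wproj(im,560*U+443*I+84*Y),wproj(im,534*U+450*I+74*Y))
E
```

```text
325.19226210127806 276.59569706645 211.20290791832437 [[  -0.       0.965    0.262   65.798]
 [   1.       0.      -0.001   -0.694]
 [  -0.001    0.262   -0.965 -143.3  ]
 [   0.       0.       0.       1.   ]] [[  0.217   0.689  -0.692 555.835]
 [ -0.976   0.156  -0.151 102.799]
 [  0.004   0.708   0.706 344.108]
 [  0.      0.      0.      1.   ]]
lip_end [{'centre': [76.6, 232.5], 'conf': 0.64}]
pointer_tip [{'centre': [61.1, 191.6], 'conf': 0.61}]
(np.float64(51.14889442706027), np.float64(183.69432248233)) (np.float64(82.16988774679348), np.float64(232.51474373885284))
```

View pics/w1.png

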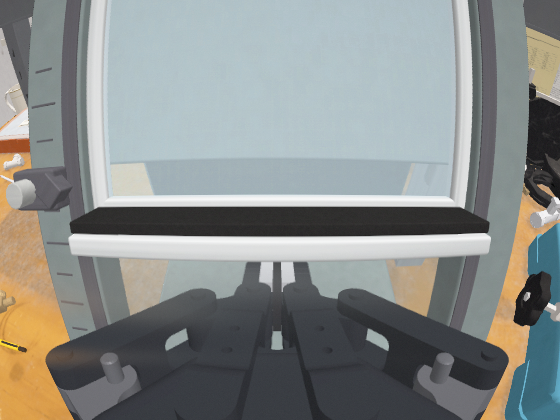

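The wrist view is square to the hood. The lip's left end is at columns 70–97, rows 207–254, and the pointer wedge tip is at about (70,190). I'll enlarge it to get the tip precisely.

```bash
python3 -c "
import cv2
a=cv2.imread('pics/w1.png')[155:265,0:130]
cv2.imwrite('pics/w1c.png',cv2.resize(a,None,fx=5,fy=5,interpolation=cv2.INTER_CUBIC))"
```

```text
(no output)
```

View pics/w1c.png

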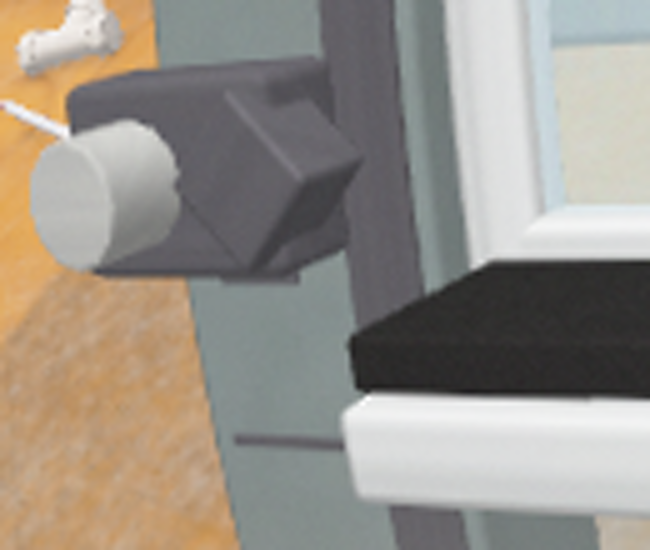

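```bash
cat > wm.py <<'E'
from plan import *
def onI(im,c,i0): o,v=wray(im,c); p=o+v*((i0-o@I)/(v@I)); return np.array([p@U,p@I,p@Y])
def onY(im,c,y0): o,v=wray(im,c); p=o+v*((y0-o@Y)/(v@Y)); return np.array([p@U,p@I,p@Y])
def run(im,bl,br,tl,pf,pb):
    for i0 in(438,442,446):
        b,t,r=onI(im,bl,i0),onI(im,tl,i0),onI(im,br,i0)
        print(i0,"bottom",b,"top",t,"len",b[2]-r[2],"thick",t[0]-b[0])
        y=(b[2]+t[2])/2; f,k=onY(im,pf,y+8),onY(im,pb,y+8)
        print("  tip front",f,"back",k,"remain",(f[0]+k[0])/2-(b[0]+t[0])/2)
E
python3 - <<'E'
from wm import *
im=wrist(); run(im,(71,254),(490,251.5),(70,223),(60.4,191),(72,186.6))
E
```

```text
438 bottom [527.356 438.     74.505] top [542.54  438.     71.651] len 197.15515663183723 thick 15.184031512699562
  tip front [555.782 446.091  81.078] back [555.862 456.461  81.078] remain 20.874672668131552
442 bottom [525.598 442.     77.665] top [541.285 442.     74.716] len 203.68003845864501 thick 15.686549493803682
  tip front [555.03  450.024  84.191] back [555.112 460.71   84.191] remain 21.62944265011879
446 bottom [523.841 446.     80.825] top [540.03  446.     77.782] len 210.20492028545274 thick 16.189067474907688
  tip front [554.277 453.957  87.303] back [554.362 464.96   87.303] remain 22.384212632105914
```

The front and back of the wedge agree to 0.1 mm, leaving about 21 mm to go. Pushing 17 mm, then re-measuring.

```bash
python3 -m jog '[{"tx":4,"ty":0,"tz":0,"ax":0,"ay":0,"az":0,"jaw":1},{"tx":5,"ty":0,"tz":0,"ax":0,"ay":0,"az":0,"jaw":1},{"tx":4,"ty":0,"tz":0,"ax":0,"ay":0,"az":0,"jaw":1},{"tx":3,"ty":0,"tz":0,"ax":0,"ay":0,"az":0,"jaw":1},{"tx":1,"ty":0,"tz":0,"ax":0,"ay":0,"az":0,"jaw":1}]'
python3 - <<'E'
from plan import *
im=wrist(); np.save("w2.npy",im["T"]); cv2.imwrite("pics/w2.png",im["color"][:,:,::-1])
cv2.imwrite('pics/w2c.png',cv2.resize(cv2.imread('pics/w2.png')[165:275,0:130],None,fx=5,fy=5,interpolation=cv2.INTER_CUBIC))
delta(536,461,-22)
E
```

```text
time_s: 10.42
eef_pos: [654.0, 123.5, 230.9]
ee_rot: [-0.053, 0.86, 0.095, 0.499]
force: [0.3, 0.8, -4.1]
grip_width: -0.003
grip_force: 1.8
target [655.957 124.141 233.69 ] now [654.028 123.496 230.891] abc 532.5648264983715 460.6471379993559 -22.208659617820494 F [ 0.301  1.033 -2.486] t 10.475
shift tool [ 3.434 -0.2    0.368] rot [ 0.003 -0.005  0.003]
```

View pics/w2c.png

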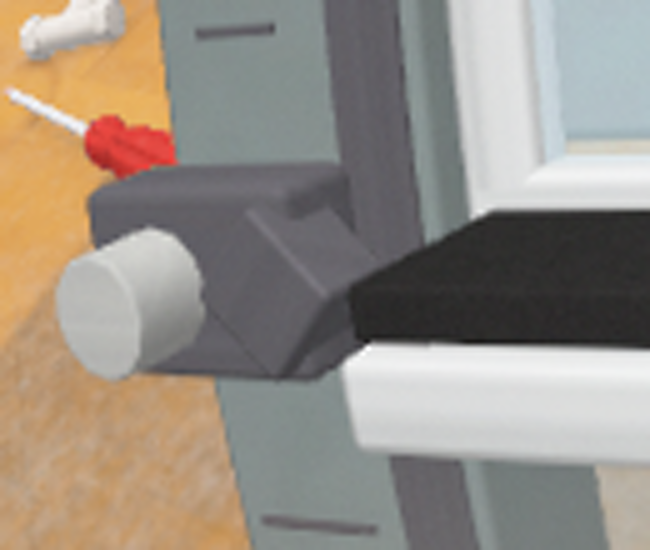

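Crop shows the wedge's front tip at about (322,298) and the lip's end face corners at (350,288) and (358,447).

```bash
python3 - <<'E'
from wm import *
im=wrist(); im["T"]=np.load("w2.npy"); run(im,(71.6,254.4),(490,251.5),(70,222.6),(64.4,224.6),(76.2,218))
E
```

```text
438 bottom [544.393 438.     74.239] top [559.956 438.     71.673] len 196.94046714249959 thick 15.562874989188003
  tip front [556.661 445.136  80.956] back [556.792 456.252  80.956] remain 4.551156218787696
442 bottom [542.631 442.     77.388] top [558.708 442.     74.737] len 203.45407305313688 thick 16.077601271637263
  tip front [555.41  449.039  84.062] back [555.545 460.494  84.062] remain 4.808041424034741
446 bottom [540.868 446.     80.536] top [557.46 446.    77.8 ] len 209.96767896377418 thick 16.59232755408675
  tip front [554.16  452.942  87.168] back [554.299 464.737  87.168] remain 5.064926629281899
```

```bash
python3 -m jog '[{"tx":2,"ty":0,"tz":0,"ax":0,"ay":0,"az":0,"jaw":1},{"tx":1.5,"ty":0,"tz":0,"ax":0,"ay":0,"az":0,"jaw":1},{"tx":0.5,"ty":0,"tz":0,"ax":0,"ay":0,"az":0,"jaw":1},{"tx":0,"ty":0,"tz":0,"ax":0,"ay":0,"az":0,"jaw":1}]'
python3 - <<'E'
from plan import *
im=wrist(); np.save("w3.npy",im["T"]); cv2.imwrite("pics/w3.png",im["color"][:,:,::-1])
cv2.imwrite('pics/w3c.png',cv2.resize(cv2.imread('pics/w3.png')[180:275,30:130],None,fx=6,fy=6,interpolation=cv2.INTER_CUBIC))
delta(536,461,-22)
E
```

```text
time_s: 11.02
eef_pos: [655.9, 123.9, 234.3]
ee_rot: [-0.053, 0.86, 0.095, 0.499]
force: [-0.8, 0.4, -3.5]
grip_width: 0.002
grip_force: 1.4
target [655.957 124.141 233.69 ] now [655.919 123.93  234.292] abc 536.4804112356603 460.62749732884424 -22.197949340157493 F [ 0.65   1.05  -2.523] t 11.075
shift tool [-0.482 -0.2    0.37 ] rot [ 0.003 -0.005  0.003]
```

View pics/w3c.png

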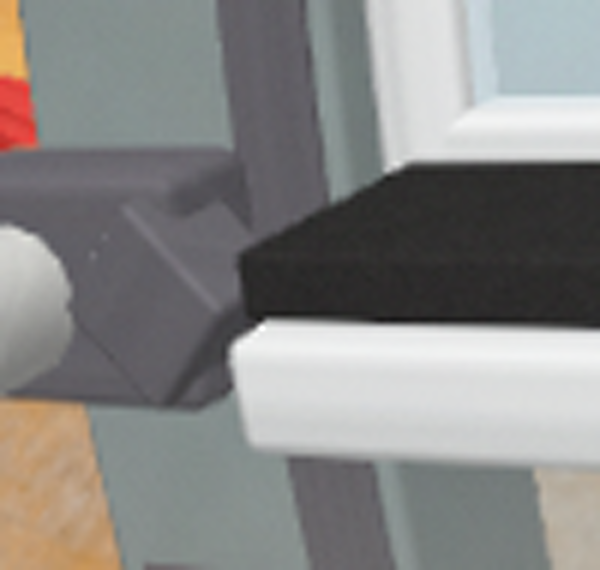

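Crop: wedge front tip at (216,308), lip end face from (240,255) to (246,447).

```bash
python3 - <<'E'
from wm import *
im=wrist(); im["T"]=np.load("w3.npy"); run(im,(71,254.5),(490,251.5),(70,222.5),(66,231.3),(66,231.3))
E
```

```text
438 bottom [548.225 438.     74.648] top [563.911 438.     71.682] len 197.3880080556979 thick 15.686656154051548
  tip front [556.961 445.749  81.165] back [556.961 445.749  81.165] remain 0.8931659737083919
442 bottom [546.46  442.     77.809] top [562.665 442.     74.745] len 203.91444672828578 thick 16.205319878235287
  tip front [555.601 449.672  84.277] back [555.601 449.672  84.277] remain 1.038317473015809
446 bottom [544.695 446.     80.97 ] top [561.419 446.     77.808] len 210.44088540087358 thick 16.723983602419025
  tip front [554.241 453.594  87.389] back [554.241 453.594  87.389] remain 1.1834689723233396
```

```bash
python3 -m jog '[{"tx":0.8,"ty":0,"tz":0,"ax":0,"ay":0,"az":0,"jaw":1},{"tx":0,"ty":0,"tz":0,"ax":0,"ay":0,"az":0,"jaw":1}]'
python3 -c "
from plan import *
delta(537,461,-22)"
python3 -m jog '[{"tx":-4,"ty":0,"tz":0,"ax":0,"ay":0,"az":0,"jaw":1},{"tx":-8,"ty":0,"tz":0,"ax":0,"ay":0,"az":0,"jaw":1},{"tx":0,"ty":0,"tz":0,"ax":0,"ay":0,"az":0,"jaw":1}]'
python3 - <<'E'
from plan import *
im=wrist(); np.save("w4.npy",im["T"]); cv2.imwrite("pics/w4.png",im["color"][:,:,::-1])
cv2.imwrite('pics/w4c.png',cv2.resize(cv2.imread('pics/w4.png')[160:255,30:130],None,fx=6,fy=6,interpolation=cv2.INTER_CUBIC))
delta(524,461,-22)
E
```

```text
time_s: 11.38
eef_pos: [656.3, 124.0, 234.9]
ee_rot: [-0.053, 0.86, 0.095, 0.499]
force: [-1.1, 1.2, -3.6]
grip_width: -0.002
grip_force: 1.6
target [656.445 124.25  234.556] now [656.26  123.997 234.868] abc 537.152995774739 460.639319544857 -22.206884442996294 F [-1.147  1.219 -3.604] t 11.375
shift tool [-0.154 -0.208  0.359] rot [ 0.003 -0.004  0.003]
time_s: 11.75
eef_pos: [650.5, 122.5, 224.5]
ee_rot: [-0.053, 0.86, 0.095, 0.499]
force: [0.2, -0.2, -0.3]
grip_width: -0.005
grip_force: 0.0
target [650.101 122.832 223.297] now [650.668 122.561 224.918] abc 525.6503211934801 460.61730876852357 -22.387909744408446 F [ 0.874  0.591 -0.152] t 11.8
shift tool [-1.651 -0.393  0.373] rot [ 0.003 -0.005  0.002]
```

View pics/w4c.png

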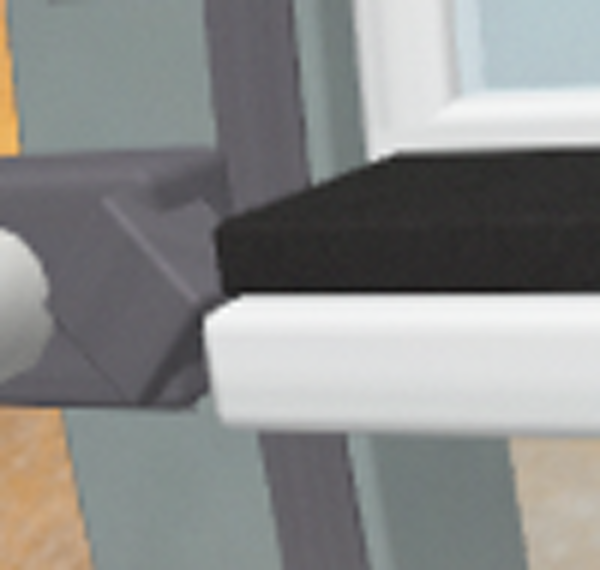

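The lip is clear of the fingers and stands where it was left. Crop: tip at (196,304), lip end face from (216,230) to (218,423).

```bash
python3 - <<'E'
from wm import *
im=wrist(); im["T"]=np.load("w4.npy"); run(im,(66.3,230.5),(490,228),(66,198.3),(62.7,210.7),(62.7,210.7))
E
python3 -m jog '[{"tx":-2,"ty":0,"tz":-10,"ax":0,"ay":0,"az":0,"jaw":1},{"tx":0,"ty":0,"tz":-25,"ax":0,"ay":0,"az":0,"jaw":1},{"tx":0,"ty":0,"tz":-25,"ax":0,"ay":0,"az":0,"jaw":1},{"tx":0,"ty":0,"tz":0,"ax":0,"ay":0,"az":0,"jaw":1}]'
python3 meas.py 5
```

```text
438 bottom [548.826 438.     74.563] top [563.884 438.     71.774] len 194.57421220528917 thick 15.057782002145927
  tip front [556.064 446.022  81.168] back [556.064 446.022  81.168] remain -0.29111903741204515
442 bottom [547.454 442.     77.726] top [563.01  442.     74.845] len 201.0075122642479 thick 15.555644636378133
  tip front [555.02  449.954  84.286] back [555.02  449.954  84.286] remain -0.2121326353086488
446 bottom [546.082 446.     80.89 ] top [562.135 446.     77.917] len 207.44081232320661 thick 16.053507270610453
  tip front [553.975 453.885  87.403] back [553.975 453.885  87.403] remain -0.13314623320513874
time_s: 12.35
eef_pos: [598.0, 111.0, 253.9]
ee_rot: [-0.053, 0.859, 0.095, 0.5]
force: [-0.3, 0.1, 0.3]
grip_width: 0.004
grip_force: 0.0
lip_end scene 0.61 [226.5, 129.0]
pointer_tip scene 0.68 [268.8, 117.7]
lip_end top 0.78 [229.9, 163.9]
pointer_tip top 0.68 [228.7, 169.7]
lip_end [633.367 220.148 261.597] uiy 559.6215453118057 446.09875992864545 76.62231806822032 res 1.4850255446867042
pointer_tip [599.21  192.724 293.473] uiy 567.5677172286901 396.11078625490944 57.313704643398594 res 33.20758138475235
remaining 7.946171916884387
scene on plane i=450 [(np.float64(558.9256769661282), np.float64(72.19604506349307)), (np.float64(549.369118964829), np.float64(-28.02772774175475))]
top on plane i=450 [(np.float64(556.7313240655485), np.float64(78.02100088351784)), (np.float64(543.8818234779293), np.float64(82.48204751284797))]
target [589.596 109.302 115.91 ] now [598.884 111.324 251.963] abc 522.578138780842 401.2054815613452 -22.05361016811945 F [-0.385 -0.048 -0.131] t 12.65
shift tool [-122.798   -0.489   59.339] rot [ 0.002 -0.004  0.002]
```

The wrist view puts the lip within about 0.3 mm of level, and the arm touches nothing. Handing in.

```bash
python3 -c "
from rig import *
print(finish_job())"
```

```text
the job is handed in; nothing more can be done
None
```

I pushed the window up from beneath its lip until the lip's end was level with the pointer tip, to about 0.3 mm by the wrist camera. I then backed the fingers off so nothing was touching and handed the job in at about 12.7 s; no verdict was reported.

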